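Shift the plaster vibrator's lever into its third slot

TASK

Set the plaster vibrator to its third strength: push the selector lever sideways along the middle channel of its gate to the third of the four slots, counted from the left as seen from the robot, then push it forward (away from the robot) until it is fully home at the end of that slot, and leave it there. Only push with the fingertips or the outside of the fingers, without gripping the lever, and do not let it go into any other slot. Do not shift the plaster cast, the mixing bowl or the jar that stand around.

Things in the scene. Friction and masses are not known exactly. Their poses are not given: they have to be found in the camera images.
- vibrator: White plaster vibrator, fixed to the bench, 120 mm deep (its x, forward, away from the robot) and 230 mm wide (its y, to the left); origin at the centre of its underside, z up. Its left half is a turret 124 mm wide centred at y = +50 mm, 74 mm tall, with a bare metal gate plate on top; the right half is a black rubber plate, top at 50 mm, centred at y = -64 mm, with a cast on it.
- gate_centre (a point): Middle of the gate, on its plate's top (8 mm thick). The cut: a cross channel along the vibrator's y, 14 mm wide, with four slots leading forward and four back, each 14 mm wide with rounded entrances, ending 30 mm from the channel's middle line. Slots lie 33 and 11 mm left, 11 and 33 mm right of this point; one to four black dots mark them at the forward ends.
- selector_lever: Selector lever: a black ball, 32 mm across, on a 7 mm steel stem that comes up through the gate. Origin at the ball's centre, z up along the stem. The lever stays where it is left; about 2 to 4 N at the ball moves it. It cannot be pulled out.
- lever_pivot (a point): Fixed point on which the lever swings, inside the turret, 120 mm below the ball's centre along the stem. Seen from here, in the vibrator's axes, the ball's centre is at x = 120 sin(f), y = -120 sin(a) cos(f), z = 120 cos(a) cos(f) mm, with a = gear_across, f = gear_forward. In the vibrator's frame this point is at (0, 50, 10) mm.
- gear_across (a joint): Sideways lean of the lever, rad: 0 half-way between second and third slots, growing as the ball goes right (-y of the vibrator). The four slots lie at -0.50, -0.18, +0.18 and +0.50. Starts somewhere from the first to the second slot (-0.50 to -0.15).
- gear_forward (a joint): Forward lean of the lever, rad: 0 in the cross channel (play about 0.06 either way), growing forward (+x of the vibrator); about 0.38 when fully home in a forward slot, negative in a back slot. Starts near 0.
- slot3_mouth (a point): On the top of the gate plate, middle of the entrance of the third forward slot, 7 mm ahead of the middle line of the cross channel.
- slot3_end (a point): On the top of the gate plate, middle of the forward end of the third slot, 23 mm ahead of its entrance.
- cast_mid (a point): Middle of a loose white plaster dental cast, 60 x 73 x 28 mm, standing on the vibrator's rubber plate, right of the gate. To be left alone.
- bowl_mid (a point): Middle (30 mm up) of a loose blue rubber mixing bowl, 100 mm across and 60 mm tall, to the right of the vibrator. To be left alone.
- jar_mid (a point): Middle (25 mm up) of a loose small jar with a dark red lid, 44 mm across and 50 mm tall, to the left of the vibrator. To be left alone.

How it is judged:
By the outcome, as a careful person would: the job done as asked, in the order asked, and still so for the second after the job is handed in, with the robot touching nothing.
It also fails if it takes over 48 s, if anything falls off the work surface, if the arm or the gripper's body presses on something with over 40 N, if the wrist force passes 120 N, or if a joint passes its speed limit or range.

ROBOT

A 6-joint arm with a two-finger parallel gripper is mounted at the origin on a cart in front of the work surface, level with it; the furniture and walls round the work are solid. World frame = base frame: x ahead of the robot, y to its left, z up, the work surface at z = 0. Lengths are in m, angles in rad, forces in N, time in s.
With the tool pointing down it reaches from about 0.325 to 0.9 m from the base axis. Payload 6.1 kg.
Tool frame: the origin (TCP) lies at the very end of the fingers, on their centre line; the grasp point (between the pads) lies ctrl.grasp_offset behind it (ctrl.grasp_offset is the distance from the TCP to the grasp point, in m); x points along the fingers, y is the direction in which the jaws open and shut, and the axes are right-handed (so a half turn about x gives the same grasp; the last joint's range is limited). The gripper opens to 85 mm and grips with 20 to 120 N. Pads are 22 mm wide; open, the fingers measure 114 mm over their backs; the gripper's body (76 mm by 85 mm) begins 54 mm behind the grasp point. The pads swing forward as they close: fully open they stand 13 mm farther back than shut.
Start: joints at [1.173, 0.22, 1.526, -0, 1.395, -0.126], TCP at [0.168, 0.602, 0.231] pointing down, gripper open.
Joint ranges: [-2.98, 2.98], [-0.91, 2.08], [0.09, 2.57], [-1.24, 4.39], [0.2, 2.65], [-2.68, 2.68]. Speed limits (rad/s): [2.57, 2.57, 3.01, 3.14, 3.14, 3.14].

INTERFACE

Orientations are given as a rotation vector (axis times angle).
In Python, from cell import ctrl gives the robot as it stands.
- The arm moves only by the tool servo_tool, never from a script. Its argument "deltas" is text: rows parted by semicolons, each of 4 numbers parted by spaces: the shift along the tool's x, y, z in mm, then the turn about the tool's x in rad. In form: tx ty tz yaw; .... A call has 1 to 10 rows; each row shifts and turns the pose as measured when the row begins, along the tool's axes as they then stand; what a row does not reach is not made up. A row lasts 1/12 s, in which the tool goes at most 41.7 mm and 7.16 degrees, less where a joint would pass 70% of its speed; a pose out of reach is approached as far as the arm can. A call with a gripper value outside its range is refused whole. "hand" is the gripper's target within -1 to 1 (fully open at 1, half-way at 0, shut at -1), set as the call begins (left out, the last holds). The fingers move at their own pace and stop on an object; the grip force is fixed at half the most. Time passes only in rows, so rows that do not move let the fingers close. It gives the time, the measured TCP pose, the force and the opening at its end, in the units of the state.
- ctrl.sense(): the state, without advancing time (a new reading comes with each control period).
- ctrl.read_camera(name): name is "side" or "top"; returns (picture, depth): 400x640x3 uint8, blue, green, red; 400x640 float32, m along the optical axis (not along the pixel's ray), 0 where there is no reading.
- ctrl.get_calibration(name): a dict with "camera_matrix" (3x3 intrinsics, pixels), "R" (3x3) and "t" (3): a world point X has camera coordinates R X + t. Camera axes: x right, y down, z forward; pixel columns grow to the right and rows downward; lengths in m; the calibration is good to about 2 mm. A picture is of the moment at which its call begins. get_calibration takes no time and is no camera call.
- ctrl.close_job(): hands the job in, once; it reports no verdict.
Trained networks look in the newest picture that a camera, given by its name, has taken for a name from the list of things; names that differ only in an ending like _2 or _b are one class to them, and where a whole thing is asked for, a point or a joint stands for the part that bears it (a point fixed in the world has none). Each returns a list of dicts, best first, with "score" (0 to 1); they miss things now and then, are a little off and sometimes report something else, mostly with a low value. They report only what shows in the picture. A call takes as long as a camera call.
- ctrl.find_in(camera, label): "point" ([column, row] in pixels, amid what is visible of it).
- ctrl.mark_of(camera, label): "point" ([column, row] in pixels: a listed point, or the origin of a listed thing).
The state is a dict: "time": time; "joint_positions": joint angles; "dq": joint speeds; "tau": joint torques, N m; "ee_pos": TCP position; "tool_rot": TCP orientation; "force": force on the tool from outside, world axes, zero at the start; "ft_torque": the same for the moment, N m; "finger_gap": opening from 0.0 (shut) to 1.0 (fully open).
Only numpy, scipy, OpenCV 4.12 (cv2) and the standard library are available. Lean on these libraries where they do the work, as an engineer would, in place of code of your own. Each camera call takes 0.05 s, during which the arm holds its last target.

## Working session

There is one attempt and no reset: what is moved stays moved. The work goes in short steps, Python scripts to look and compute and a tool call to move; the robot and the scene stay as the last step left them, time stands still between calls to the robot, and variables do not carry over. Pictures are saved under pics/ and viewed, and the job is handed in when it is done.

Besides the shell and the picture viewer there is one more tool, called after ">>>" as name(argument=value, ...) on one line, values as JSON. servo_tool: Moves the arm, as the interface text tells. Its arguments: {"type":"object","properties":{"deltas":{"type":"string"},"hand":{"type":"number"}},"required":["deltas"]}

```bash
ls; mkdir -p pics
cat > h.py <<'E'
import numpy as np, cv2
from cell import ctrl
def cal(n):
    c=ctrl.get_calibration(n); return np.array(c["camera_matrix"]),np.array(c["R"]),np.array(c["t"]).ravel()
def back(n,p,d):
    K,R,t=cal(n); r=np.linalg.inv(K)@[p[0],p[1],1]; return R.T@(r*d-t)
def atz(n,p,z):
    K,R,t=cal(n); r=R.T@np.linalg.inv(K)@np.array([p[0],p[1],1]); c=-R.T@t; return c+r*(z-c[2])/r[2]
def proj(n,X):
    K,R,t=cal(n); q=K@(R@np.array(X)+t); return q[:2]/q[2]
E
python3 - <<'E'
from h import *
s=ctrl.sense()
for k in ["time","ee_pos","tool_rot","force","finger_gap"]: print(k,s[k])
print(ctrl.grasp_offset)
for n in ["side","top"]:
    im,d=ctrl.read_camera(n); cv2.imwrite(f"pics/{n}0.png",im); np.save(f"{n}0.npy",d)
    K,R,t=cal(n); print(n,-R.T@t, R[2])
    for l in ["selector_lever","gate_centre","slot3_mouth","slot3_end","cast_mid","bowl_mid","jar_mid","vibrator"]:
        r=ctrl.mark_of(n,l)
        for q in r[:2]: print(l,np.round(q["point"],1),round(q["score"],2), np.round(back(n,q["point"],d[int(q["point"][1]),int(q["point"][0])]),4))
E
```

```text
pics
time 0.0
ee_pos [0.16754636 0.60148754 0.23016641]
tool_rot [ 0.21188547  1.5607747  -0.21488868]
force [ 0.32226871 -0.16684489 -0.16438228]
finger_gap 0.9999039138973502
0.0187
side [ 0.08847016 -0.66930488  0.82018644] [ 0.31752229  0.67325469 -0.66776321]
selector_lever [292.4 176.4] 0.66 [0.3966 0.1192 0.137 ]
gate_centre [297.  197.8] 0.83 [0.4079 0.1205 0.054 ]
slot3_mouth [298.9 195.5] 0.67 [0.4152 0.1234 0.0576]
slot3_end [303.6 191.6] 0.78 [0.4254 0.1125 0.0771]
cast_mid [328.3 214.8] 0.79 [0.4483 0.0043 0.0723]
bowl_mid [404.2 276.7] 0.87 [ 0.5464 -0.2167  0.014 ]
jar_mid [267.  185.4] 0.49 [0.3504 0.2096 0.053 ]
vibrator [311.8 223.3] 0.93 [0.403  0.0109 0.0539]
top [0.2644993  0.03366282 1.111488  ] [ 0.16080204  0.00820157 -0.9869526 ]
selector_lever [286.2 216.1] 0.51 [0.3829 0.134  0.1439]
gate_centre [298.6 210.4] 0.72 [0.4098 0.1103 0.0538]
gate_centre [258.6 231.6] 0.62 [0.3515 0.2163 0.0523]
slot3_mouth [305.2 208.2] 0.65 [0.4162 0.0928 0.0522]
cast_mid [338.2 193.8] 0.82 [0.454  0.0044 0.0678]
bowl_mid [419.7 166.2] 0.69 [ 0.547  -0.2291  0.0105]
jar_mid [256.6 230.7] 0.7 [0.3539 0.2218 0.0519]
vibrator [316.8 209.9] 0.69 [0.4088 0.0608 0.0753]
vibrator [300.5 198.2] 0.51 [0.4395 0.1045 0.0757]
```

Run:
```python
import cv2
for n,(x,y) in {"side":(200,120),"top":(210,120)}.items():
    im=cv2.imread(f"pics/{n}0.png"); c=im[y:y+145,x:x+195]
    cv2.imwrite(f"pics/{n}0c.png",cv2.resize(c,None,fx=4,fy=4,interpolation=cv2.INTER_CUBIC))
```

```text
(no output)
```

View pics/side0c.png

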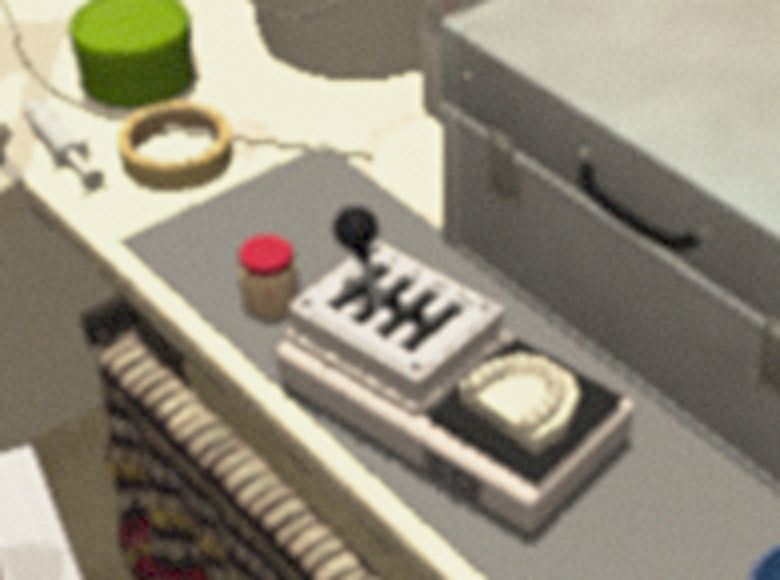

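View pics/top0c.png

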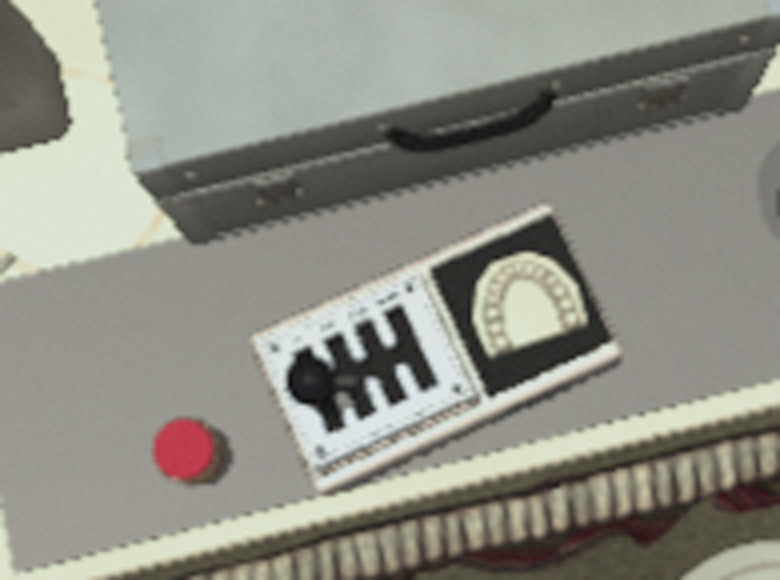

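View pics/top0.png

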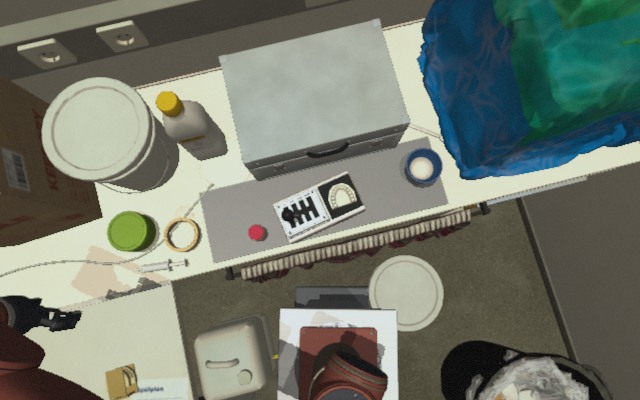

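Run:
```python
from h import *
for n in ["top","side"]:
    d=np.load(f"{n}0.npy"); K,R,t=cal(n)
    v,u=np.mgrid[0:400,0:640]; P=np.stack([(u-K[0,2])/K[0,0]*d,(v-K[1,2])/K[1,1]*d,d],-1)
    W=(P-t)@R
    box=(d>0)&(W[...,0]>.28)&(W[...,0]<.6)&(W[...,1]>-.12)&(W[...,1]<.2)
    z=W[...,2]
    h,e=np.histogram(z[box],bins=np.arange(0,.16,.004)); print(n,[(round(a,3),b) for a,b in zip(e,h)])
    m=box&(z>.07)&(z<.095)&(W[...,1]>.0); 
    num,lab,st,_=cv2.connectedComponentsWithStats(m.astype(np.uint8)); i=1+np.argmax(st[1:,4]); 
    q=W[lab==i]; print("plate z med",np.median(q[:,2]),len(q))
    r=cv2.minAreaRect((q[:,:2]*1000).astype(np.float32)); print(r, cv2.boxPoints(r))
    m=box&(z>.035)&(z<.095); num,lab,st,_=cv2.connectedComponentsWithStats(m.astype(np.uint8)); i=1+np.argmax(st[1:,4]); q=W[lab==i]
    r=cv2.minAreaRect((q[:,:2]*1000).astype(np.float32)); print("whole",r,cv2.boxPoints(r))
    b=box&(z>.115); q=W[b]; print("ball",b.sum(),q.mean(0),q.max(0),q.min(0))
```

```text
top [(np.float64(0.0), np.int64(2827)), (np.float64(0.004), np.int64(1578)), (np.float64(0.008), np.int64(124)), (np.float64(0.012), np.int64(60)), (np.float64(0.016), np.int64(52)), (np.float64(0.02), np.int64(48)), (np.float64(0.024), np.int64(54)), (np.float64(0.028), np.int64(63)), (np.float64(0.032), np.int64(55)), (np.float64(0.036), np.int64(150)), (np.float64(0.04), np.int64(446)), (np.float64(0.044), np.int64(214)), (np.float64(0.048), np.int64(362)), (np.float64(0.052), np.int64(860)), (np.float64(0.056), np.int64(181)), (np.float64(0.06), np.int64(58)), (np.float64(0.064), np.int64(114)), (np.float64(0.068), np.int64(283)), (np.float64(0.072), np.int64(442)), (np.float64(0.076), np.int64(721)), (np.float64(0.08), np.int64(136)), (np.float64(0.084), np.int64(38)), (np.float64(0.088), np.int64(46)), (np.float64(0.092), np.int64(36)), (np.float64(0.096), np.int64(42)), (np.float64(0.1), np.int64(43)), (np.float64(0.104), np.int64(33)), (np.float64(0.108), np.int64(35)), (np.float64(0.112), np.int64(41)), (np.float64(0.116), np.int64(29)), (np.float64(0.12), np.int64(24)), (np
[... 2087 characters left out ...]
 (np.float64(0.14), np.int64(105)), (np.float64(0.144), np.int64(104)), (np.float64(0.148), np.int64(78)), (np.float64(0.152), np.int64(111))]
plate z med 0.07770779168547166 823
((403.9714660644531, 102.50321960449219), (96.14425659179688, 121.28101348876953), 25.623260498046875) [[334.4028   136.39128 ]
 [386.85098   27.037397]
 [473.54013   68.61516 ]
 [421.09195  177.96904 ]]
whole ((425.1275634765625, 54.1676025390625), (120.6991195678711, 228.21888732910156), 25.387659072875977) [[321.68277 131.38293]
 [419.52945 -74.79633]
 [528.5724  -23.04773]
 [430.72568 183.13153]]
ball 3988 [0.55606348 0.0431417  0.17559407] [0.59991501 0.19986729 0.21091947] [ 0.37345235 -0.11987329  0.11500408]
```

```bash
cat >> h.py <<'E'
from scipy.spatial.transform import Rotation as Ro
TH=np.deg2rad(25.35); O=np.array([.4250,.0567,0]); RV=Ro.from_euler('z',TH).as_matrix()
def vib(p): return RV.T@(np.array(p)-O)
def wor(p): return O+RV@np.array(p)
def tool():
    s=ctrl.sense(); T=Ro.from_rotvec(s["tool_rot"]).as_matrix(); return s,T
def ballw(a,f): return wor([.12*np.sin(f),.05-.12*np.sin(a)*np.cos(f),.01+.12*np.cos(a)*np.cos(f)])
def ballfind(n,im,a0=None):
    # dark blob
    g=im.max(2)
    return g
E
python3 - <<'E'
from h import *
print("gate c vib", [np.round(vib(atz(n,p,.074))*1e3,1) for n,p in [("top",(298.6,210.4)),("side",(297,197.8)),("top",(305.2,208.2)),("side",(298.9,195.5)),("side",(303.6,191.6))]])
for a in np.arange(-.55,0,.05): print(round(a,2),proj("top",ballw(a,0)).round(1),proj("side",ballw(a,0)).round(1))
print("obs top 288,215.2 side 289.2,177.5")
for z in(.115,.12,.125): print(vib(atz("top",(288,215.2),z))*1e3,vib(atz("side",(289.2,177.5),z))*1e3)
s,T=tool(); print(T.round(3)); print("vib tcp",vib(s["ee_pos"])); print("TCP px",proj("top",s["ee_pos"]))
print("tool axes in vib\n",(RV.T@T).round(3))
E
```

```text
gate c vib [array([ 6.1, 54.8, 74. ]), array([-4.5, 49.9, 74. ]), array([ 4.2, 36.6, 74. ]), array([ 6.1, 52.1, 74. ]), array([26.9, 52.6, 74. ])]
-0.55 [277.7 219.9] [280.6 177.2]
-0.5 [279.4 219. ] [281.9 177.1]
-0.45 [281.3 217.9] [283.3 177.1]
-0.4 [283.1 216.9] [284.7 177.2]
-0.35 [285.1 215.9] [286.2 177.4]
-0.3 [287.1 214.9] [287.7 177.7]
-0.25 [289.1 213.8] [289.3 178. ]
-0.2 [291.2 212.8] [290.8 178.5]
-0.15 [293.3 211.8] [292.5 179.1]
-0.1 [295.5 210.7] [294.1 179.8]
-0.05 [297.6 209.7] [295.8 180.5]
obs top 288,215.2 side 289.2,177.5
[ -0.24297645  83.99873343 115.        ] [ 11.68956665  91.01512185 115.        ]
[ -1.0190334   83.81759826 120.        ] [  7.24640645  86.73945593 120.        ]
[ -1.79509035  83.63646309 125.        ] [  2.80324625  82.46379001 125.        ]
[[ 0.     0.268  0.963]
 [ 0.     0.963 -0.268]
 [-1.     0.     0.   ]]
vib tcp [0.00104048 0.6029595  0.23129671]
TCP px [ 63.39008831 307.26534238]
tool axes in vib
 [[ 0.     0.655  0.756]
 [-0.     0.756 -0.655]
 [-1.     0.     0.   ]]
```

>>> servo_tool(deltas="0 0 0 -0.12; 0 0 0 -0.12; 0 0 0 -0.12; 0 0 0 -0.12; 0 0 0 -0.12; 0 0 0 -0.11", hand=-1)

```text
time: 1.4
ee_pos: [0.1678, 0.6021, 0.2314]
tool_rot: [-0.365, 1.54, 0.365]
force: [0.8, -0.2, -0.6]
finger_gap: 0.147
```

```bash
cat > st.py <<'E'
from h import *
s,T=tool(); A=RV.T@T; print("t",s["time"],"vib",(vib(s["ee_pos"])*1e3).round(1),"yawerr",np.arctan2(A[0,1],A[1,1]).round(4),"x",A[:,0].round(3),"Fvib",(RV.T@s["force"]).round(1),"gap",round(s["finger_gap"],3))
E
python3 st.py
python3 - <<'E'
from h import *
im=cv2.imread("pics/top0.png"); x0,y0,k=250,160,8
c=cv2.resize(im[y0:y0+74,x0:x0+100],None,fx=k,fy=k,interpolation=cv2.INTER_CUBIC)
def px(p): q=proj("top",wor(p)); return tuple(np.int32(((q-[x0,y0])+.5)*k))
for s in(33,11,-11,-33):
    cv2.line(c,px([-.03,.05+s/1e3,.074]),px([.03,.05+s/1e3,.074]),(0,0,255),1)
cv2.line(c,px([0,.083,.074]),px([0,.017,.074]),(0,255,0),1)
cv2.circle(c,px([0,.05+.12*np.sin(.27),.01+.12*np.cos(.27)]),4,(255,0,255),-1)
cv2.imwrite("pics/ov.png",c)
E
```

```text
t 1.4 vib [  1.1 603.  231.4] yawerr -0.0225 x [ 0.  0. -1.] Fvib [ 0.7 -0.6 -0.6] gap 0.147
```

View pics/ov.png

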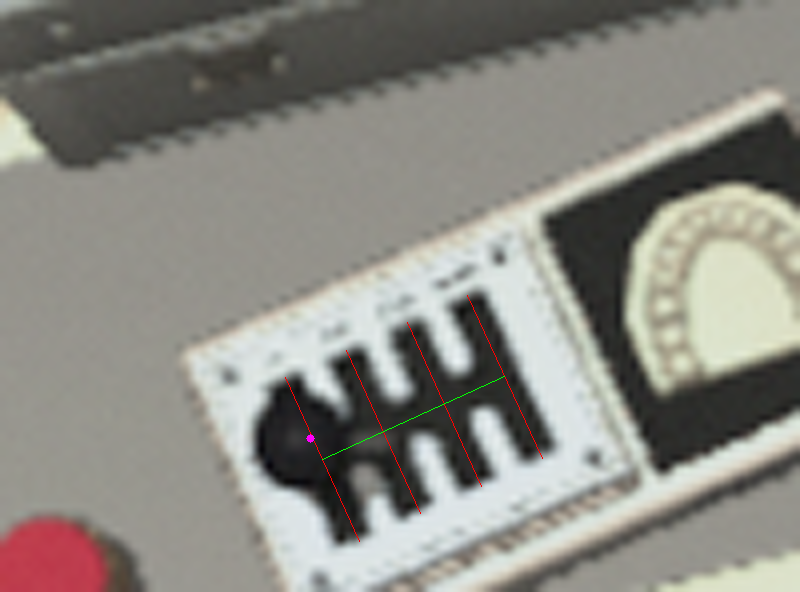

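```bash
cat > fit.py <<'E'
from h import *
from scipy.optimize import minimize
from scipy.ndimage import gaussian_filter
k=8
def cost(p,n,im,roi,ball,ret=False):
    x0,y0,w,h=roi; ox,oy,th=p; R2=Ro.from_euler('z',th).as_matrix(); K,R,t=cal(n)
    def poly(P):
        P=np.array(P)@R2.T+[ox,oy,0]; q=(P@R.T+t)@K.T; q=q[:,:2]/q[:,2:]
        return np.int32(((q-[x0,y0]+.5)*k-.5)*16).reshape(1,-1,2)
    z=.074
    I=np.zeros((h*k,w*k),np.float32); M=np.zeros_like(I)
    r=lambda a,b,c,d:[[a,c,z],[b,c,z],[b,d,z],[a,d,z]]
    cv2.fillPoly(M,poly(r(-.05,.05,-.05,.05)),1,shift=4)
    cv2.fillPoly(I,poly(r(-.047,.047,-.05,.05)),1,shift=4)
    cv2.fillPoly(I,poly(r(-.007,.007,-.04,.04)),0,shift=4)
    for s in(.033,.011,-.011,-.033): cv2.fillPoly(I,poly(r(-.03,.03,s-.007,s+.007)),0,shift=4)
    I=cv2.resize(cv2.GaussianBlur(I,(0,0),4),(w,h),interpolation=cv2.INTER_AREA); M=cv2.resize(M,(w,h),interpolation=cv2.INTER_AREA)>.99
    yy,xx=np.mgrid[y0:y0+h,x0:x0+w]
    for (bx,by,br) in ball: M&=~(np.hypot(xx-bx,yy-by)<br)
    g=im[y0:y0+h,x0:x0+w].mean(2)
    c=np.corrcoef(g[M],I[M])[0,1]
    return -c
if __name__=="__main__":
    J={"top":((250,160,100,80),[(288,215,11),(295,214,6)]),"side":((250,160,100,80),[(289,177,10),(291,187,6),(293,195,5)])}
    p0=wor([0,.05,0])[:2].tolist()+[TH]
    ims={n:cv2.imread(f"pics/{n}0.png").astype(float) for n in J}
    for sel in (["top"],["side"],["top","side"]):
        f=lambda q:sum(cost((q[0]/100,q[1]/100,q[2]/10),n,ims[n],*J[n]) for n in sel)
        best=None
        for dth in(-.05,0):
            q0=np.array([p0[0]*100,p0[1]*100,(p0[2]+dth)*10]); r=minimize(f,q0,method="Nelder-Mead",options=dict(initial_simplex=q0+np.array([[0,0,0],[.4,0,0],[0,.4,0],[0,0,.4]])))
            if best is None or r.fun<best.fun:best=r
        print(sel,best.fun,best.x*[10,10,1e2],"deg",np.rad2deg(best.x[2]/10))
E
python3 fit.py
```

```text
['top'] -0.9528409572821113 [403.83640291 103.05412183 440.18418577] deg 25.22069605287575
['side'] -0.9398719886427953 [406.25290242 104.98675696 448.7310284 ] deg 25.710394063980964
['top', 'side'] -1.853494236156188 [404.98213096 103.76218393 443.33314859] deg 25.401118332328508
```

```bash
sed -i 's/O=np.array(\[.4250,.0567,0\])/O=np.array([.4258,.0580,0])/' h.py; python3 st.py
```

```text
t 1.4 vib [-2.000e-01  6.021e+02  2.314e+02] yawerr -0.0225 x [ 0.  0. -1.] Fvib [ 0.7 -0.6 -0.6] gap 0.147
```

>>> servo_tool(deltas="0 -20 0 0.02; 0 -35 0 0; 0 -40 0 0; 0 -40 0 0; 0 -40 0 0; 0 -40 0 0; 0 -40 0 0; 0 -40 0 0; 0 -40 0 0; 0 -30 0 0")

```text
time: 2.23
ee_pos: [0.3299, 0.2664, 0.2303]
tool_rot: [-0.361, 1.536, 0.367]
force: [0.5, -0.3, -0.5]
finger_gap: -0.003
```

```bash
python3 st.py
```

```text
t 2.2333 vib [  2.6 229.4 230.3] yawerr -0.0216 x [ 0.005  0.003 -1.   ] Fvib [ 0.3 -0.5 -0.5] gap -0.003
```

>>> servo_tool(deltas="0 -30 0 0.02; 0 -30 0 0; 0 -25 -2 0; 20 0 0 0; 30 0 0 0; 30 0 0 0; 25 0 0 0; 10 0 0 0; 0 0 0 0; 0 0 0 0")

```text
time: 3.07
ee_pos: [0.3737, 0.1782, 0.116]
tool_rot: [-0.334, 1.526, 0.338]
force: [0.0, -0.0, 1.1]
finger_gap: -0.004
```

```bash
python3 st.py
```

```text
t 3.0667 vib [  4.4 130.9 116. ] yawerr 0.0128 x [ 0.019 -0.002 -1.   ] Fvib [-0.  -0.   1.1] gap -0.004
```

>>> servo_tool(deltas="7 0 -2 -0.01; 0 -3 -1 0; 0 0 0 0")

```text
time: 3.32
ee_pos: [0.3739, 0.1747, 0.1109]
tool_rot: [-0.344, 1.52, 0.347]
force: [0.8, 0.3, 0.5]
finger_gap: 0.003
```

```bash
python3 st.py
cat > look.py <<'E'
import sys
from h import *
i=sys.argv[1]
o=[]
for n in["side","top"]:
    im,d=ctrl.read_camera(n); cv2.imwrite(f"pics/{n}{i}.png",im)
    o.append(cv2.resize(im[140:240,250:350],None,fx=4,fy=4,interpolation=cv2.INTER_CUBIC))
cv2.imwrite(f"pics/both{i}.png",np.hstack(o))
E
python3 look.py 1
```

```text
t 3.3167 vib [  3.  127.7 110.9] yawerr 0.0007 x [ 0.023 -0.003 -1.   ] Fvib [ 0.9 -0.1  0.5] gap 0.003
```

View pics/both1.png

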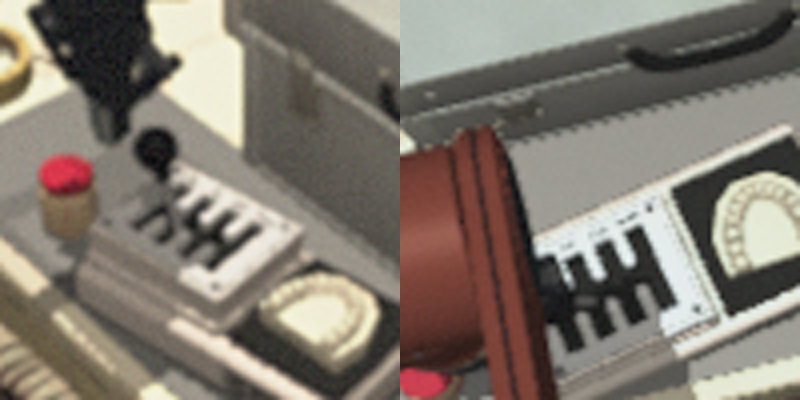

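>>> servo_tool(deltas="0 -6 -2 0; 0 -5 -1 0; 0 -4 0 0; 0 -4 0 0; 0 -4 0 0")

```text
time: 3.83
ee_pos: [0.3827, 0.1523, 0.1133]
tool_rot: [-0.342, 1.516, 0.349]
force: [-0.9, 2.1, 2.8]
finger_gap: -0.0
```

```bash
python3 st.py
```

```text
t 3.8333 vib [  1.4 103.7 113.3] yawerr 0.0003 x [ 0.027 -0.002 -1.   ] Fvib [0.  2.3 2.8] gap -0.0
```

>>> servo_tool(deltas="3 -4 -1 0; 1 -4 0 0; 1 -4 0 0; 0 0 0 0")

```text
time: 4.17
ee_pos: [0.3884, 0.1395, 0.1084]
tool_rot: [-0.341, 1.515, 0.348]
force: [-1.3, 2.3, 1.4]
finger_gap: 0.002
```

```bash
python3 st.py;python3 look.py 2
```

```text
t 4.1667 vib [  1.1  89.7 108.4] yawerr 0.0015 x [ 0.029 -0.001 -1.   ] Fvib [-0.2  2.6  1.4] gap 0.002
```

View pics/both2.png

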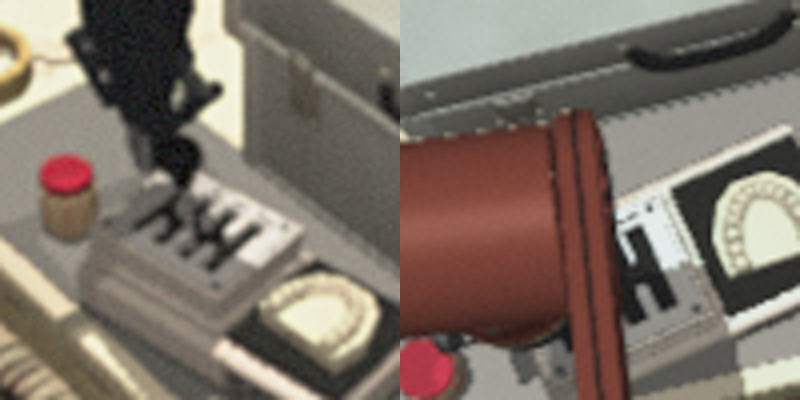

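>>> servo_tool(deltas="0 -4 -1 0; 0 -4 0 0; 0 -4 0 0; 0 -4 0 0; 0 -4 0 0; 0 0 0 0")

```text
time: 4.77
ee_pos: [0.3964, 0.1198, 0.1084]
tool_rot: [-0.342, 1.515, 0.349]
force: [-0.4, 1.4, 0.1]
finger_gap: -0.0
```

```bash
python3 st.py;python3 look.py 3
python3 - <<'E'
from h import *
im=cv2.imread("pics/side3.png")
cv2.imwrite("pics/s3.png",cv2.resize(im[155:225,270:330],None,fx=9,fy=8,interpolation=cv2.INTER_CUBIC)) if 0 else cv2.imwrite("pics/s3.png",cv2.resize(im[155:225,270:330],None,fx=8,fy=8,interpolation=cv2.INTER_CUBIC))
for a in np.arange(-.1,.35,.05): print(round(a,2),((proj("side",ballw(a,0))-[270,155]+.5)*8).round(),(ballw(a,0)[1]), vib(ballw(a,0))[1])
E
```

```text
t 4.7667 vib [-1.000e-01  6.840e+01  1.084e+02] yawerr 0.0 x [ 0.028 -0.002 -1.   ] Fvib [0.3 1.4 0.1] gap -0.0
-0.1 [197. 199.] 0.1140119093025118 0.06198000999761937
-0.05 [211. 205.] 0.10860545986989284 0.055997500312481414
0.0 [224. 212.] 0.10318546326844993 0.049999999999999996
0.05 [238. 220.] 0.09776546666700703 0.044002499687518605
0.1 [251. 228.] 0.09235901723438808 0.038019990002380634
0.15 [265. 237.] 0.08697962827855016 0.03206742410316809
0.2 [278. 247.] 0.0816407454703513 0.02615968030459266
0.25 [292. 257.] 0.07635571323637555 0.020311524889457255
0.3 [305. 268.] 0.07113774140481627 0.014537575200639252
```

View pics/s3.png

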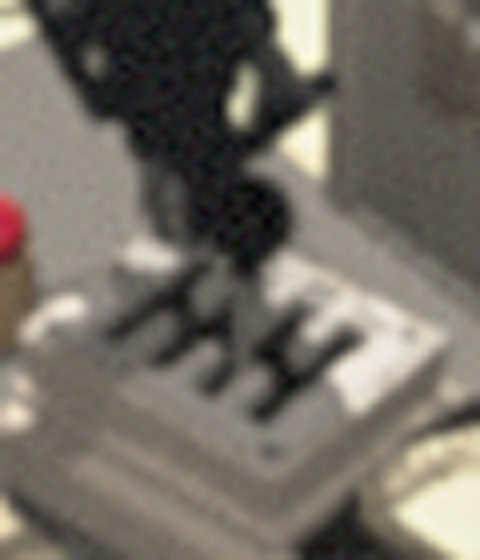

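>>> servo_tool(deltas="0 -3 0 0; 0 -3 0 0; 0 -3 0 0; 0 0 0 0")

```text
time: 5.2
ee_pos: [0.4002, 0.1114, 0.1082]
tool_rot: [-0.342, 1.515, 0.35]
force: [-0.8, 1.8, 1.4]
finger_gap: 0.002
```

```bash
python3 st.py
```

```text
t 5.2 vib [ -0.2  59.2 108.2] yawerr -0.0005 x [ 0.028 -0.001 -1.   ] Fvib [0.  1.9 1.4] gap 0.002
```

>>> servo_tool(deltas="0 8 0 0; 0 12 0 0; 0 10 -5 0; 0 0 -20 0; 0 0 -20 0; 0 0 -10 0; 0 0 0 0")

```text
time: 5.78
ee_pos: [0.3325, 0.1166, 0.105]
tool_rot: [-0.344, 1.518, 0.35]
force: [-0.3, 0.5, -0.4]
finger_gap: -0.004
```

```bash
python3 st.py;python3 look.py 4
python3 - <<'E'
from h import *
im=cv2.imread("pics/side4.png")
cv2.imwrite("pics/s4.png",cv2.resize(im[155:225,270:330],None,fx=8,fy=8,interpolation=cv2.INTER_CUBIC))
E
```

```text
t 5.7833 vib [-59.2  92.9 105. ] yawerr -0.0014 x [ 0.025 -0.002 -1.   ] Fvib [-0.   0.6 -0.4] gap -0.004
```

View pics/s4.png

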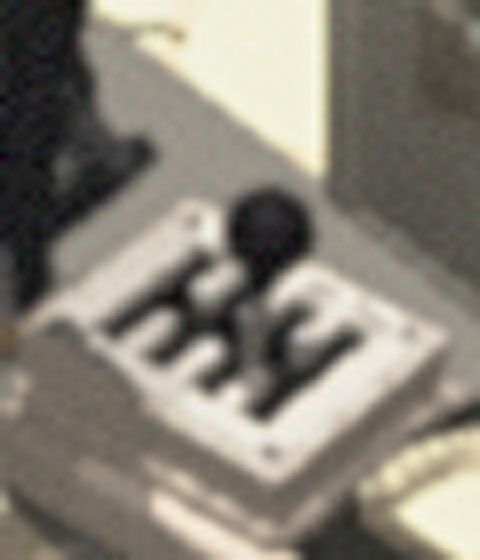

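View pics/both4.png

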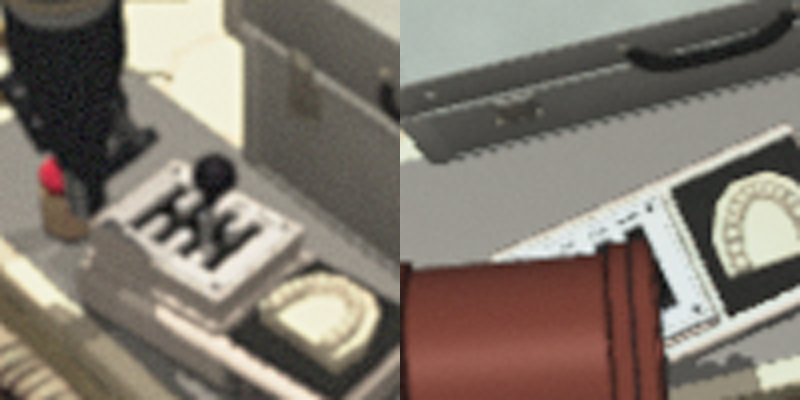

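Run:
```python
from h import *
from scipy.optimize import least_squares
im=cv2.imread("pics/side4.png"); g=(im.max(2)<75).astype(np.uint8)
sub=g[172:195,294:314]; n,l,st,c=cv2.connectedComponentsWithStats(sub); print(st,c)
# robust: threshold disc fit
best=min(((np.abs((np.hypot(*(np.mgrid[172:190,294:314][::-1]-np.array([x,y])[:,None,None]))<r)-g[172:190,294:314].astype(float)).sum(),x,y,r) for x in np.arange(300,307,.25) for y in np.arange(179,187,.25) for r in np.arange(4,7,.25))); print(best)
for c in [(270/8+269.5,230/8+154.5),best[1:3]]:
    r=least_squares(lambda q:proj("side",ballw(*q))-c,[.15,0]); print(c,r.x,vib(ballw(*r.x)))
for a,f in [(.18,0),(.18,.06),(-.18,0),(0.18,.38)]: print(a,f,proj("side",ballw(a,f)))
for s in (.033,.011,-.011,-.033): print([((proj("side",wor([x,.05+s,.074]))-[269.5,154.5])*8).round() for x in(-.03,0,.03)])
q=ballw(.15,.03); piv=ballw(.15,.03)*0+wor([0,.05,.01]); k=.064/(q[2]-.01); print("stem",((proj("side",piv+(q-piv)*k)-[269.5,154.5])*8).round())
```

```text
[[  0   0  20  23 355]
 [  0   7  15  16 103]
 [  0  16   1   1   1]
 [ 12  22   1   1   1]] [[ 9.81690141 10.31830986]
 [ 8.47572816 13.19417476]
 [ 0.         16.        ]
 [12.         22.        ]]
(np.float64(6.0), np.float64(303.25), np.float64(183.5), np.float64(5.0))
(303.25, 183.25) [0.14162832 0.0316755 ] [0.00380042 0.03306986 0.1287389 ]
(np.float64(303.25), np.float64(183.5)) [0.14682175 0.0255957 ] [0.00307115 0.03245037 0.12867004]
0.18 0 [303.63134949 184.8506108 ]
0.18 0.06 [305.36663002 183.55826253]
-0.18 0 [291.56303412 178.39186121]
0.18 0.38 [313.78604499 178.84637184]
[array([100., 341.]), array([158., 297.]), array([214., 254.])]
[array([147., 368.]), array([205., 323.]), array([261., 280.])]
[array([195., 396.]), array([253., 350.]), array([309., 306.])]
[array([244., 424.]), array([302., 377.]), array([357., 332.])]
stem [254. 346.]
```

>>> servo_tool(deltas="-1 -15 0 0; -1 -20 0 0; 0 -16 0 0; 0 -10 0 0; 0 0 0 0")

```text
time: 6.3
ee_pos: [0.3652, 0.0617, 0.1094]
tool_rot: [-0.347, 1.511, 0.351]
force: [0.2, 0.1, 0.5]
finger_gap: -0.001
```

```bash
python3 st.py
```

```text
t 6.3 vib [-53.2  29.3 109.4] yawerr -0.0048 x [ 0.031 -0.005 -0.999] Fvib [ 0.2 -0.   0.5] gap -0.001
```

>>> servo_tool(deltas="1 0 8 0; 0 0 8 0; 0 0 6 0; 0 0 4 0; 0 0 4 0; 0 0 4 0")

```text
time: 6.8
ee_pos: [0.3983, 0.0787, 0.1094]
tool_rot: [-0.347, 1.513, 0.351]
force: [-0.7, -1.2, 0.3]
finger_gap: -0.005
```

```bash
python3 st.py; python3 look.py 5
```

```text
t 6.8 vib [-16.   30.5 109.4] yawerr -0.0042 x [ 0.029 -0.004 -1.   ] Fvib [-1.1 -0.8  0.3] gap -0.005
```

View pics/both5.png

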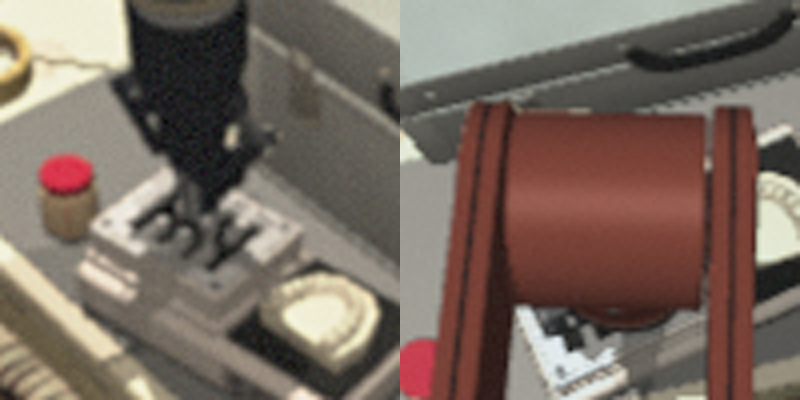

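>>> servo_tool(deltas="0 0 4 0; 0 0 4 0; 0 0 4 0; 0 0 4 0")

```text
time: 7.23
ee_pos: [0.4123, 0.0861, 0.1091]
tool_rot: [-0.347, 1.515, 0.351]
force: [-1.6, -2.4, -1.8]
finger_gap: -0.003
```

```bash
python3 st.py; python3 look.py 6
```

```text
t 7.2333 vib [ -0.2  31.1 109.1] yawerr -0.0043 x [ 0.027 -0.003 -1.   ] Fvib [-2.5 -1.4 -1.8] gap -0.003
```

View pics/both6.png

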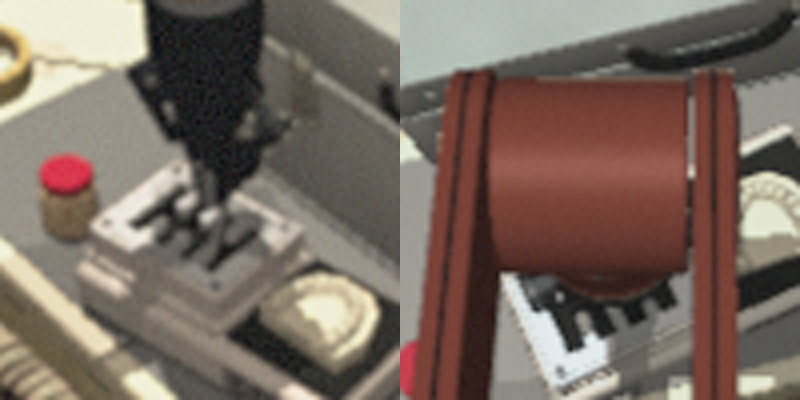

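>>> servo_tool(deltas="0 0 4 0; 0 0 4 0; 0 0 4 0; 0 0 3 0")

```text
time: 7.67
ee_pos: [0.426, 0.0932, 0.1089]
tool_rot: [-0.346, 1.517, 0.352]
force: [-1.3, 0.1, -1.3]
finger_gap: -0.0
```

```bash
python3 st.py
```

```text
t 7.6667 vib [ 15.3  31.8 108.9] yawerr -0.0042 x [ 0.026 -0.002 -1.   ] Fvib [-1.2  0.7 -1.3] gap -0.0
```

>>> servo_tool(deltas="0 0 2 0; 0 0 2 0; 0 0 2 0")

```text
time: 7.92
ee_pos: [0.4305, 0.0958, 0.1082]
tool_rot: [-0.347, 1.521, 0.352]
force: [-8.5, -6.5, 3.5]
finger_gap: 0.002
```

```bash
python3 st.py
```

```text
t 7.9167 vib [ 20.4  32.1 108.2] yawerr -0.0047 x [ 0.021 -0.001 -1.   ] Fvib [-10.4  -2.2   3.5] gap 0.002
```

>>> servo_tool(deltas="0 0 2 0; 0 0 1 0")

```text
time: 8.08
ee_pos: [0.4309, 0.0958, 0.1079]
tool_rot: [-0.349, 1.529, 0.352]
force: [-7.1, -3.2, 6.5]
finger_gap: 0.004
```

```bash
python3 st.py
```

```text
t 8.0833 vib [ 20.7  32.  107.9] yawerr -0.0056 x [ 0.013 -0.001 -1.   ] Fvib [-7.8  0.1  6.5] gap 0.004
```

Firm stop. Back away straight and look.

>>> servo_tool(deltas="0 0 -5 0; 0 0 -10 0; 0 0 -20 0; 0 0 -30 0; 0 0 -30 0; -20 0 -20 0; -30 30 0 0; -30 40 0 0; -30 40 0 0; 0 40 0 0")

```text
time: 8.92
ee_pos: [0.2683, 0.168, 0.2143]
tool_rot: [-0.33, 1.511, 0.334]
force: [1.2, 0.4, 0.2]
finger_gap: -0.003
```

>>> servo_tool(deltas="0 40 0 0; 0 40 0 0; 0 40 0 0; 0 30 0 0; 0 0 0 0; 0 0 0 0")

```text
time: 9.42
ee_pos: [0.2025, 0.32, 0.2228]
tool_rot: [-0.321, 1.486, 0.352]
force: [0.2, -0.5, -0.7]
finger_gap: 0.003
```

```bash
python3 st.py; python3 look.py 7
python3 - <<'E'
from h import *
for n in("side","top"):
    print(n,[((proj(n,ballw(.18,f))-[249.5,139.5])*4).round() for f in(.3,.34,.38)])
    for l in ["selector_lever","cast_mid","bowl_mid","jar_mid"]: print(l,[(np.round(q["point"],1).tolist(),round(q["score"],2)) for q in ctrl.mark_of(n,l)[:1]])
E
```

```text
t 9.4167 vib [-89.6 332.4 222.8] yawerr 0.0097 x [ 0.061  0.006 -0.998] Fvib [-0.  -0.6 -0.7] gap 0.003
side [array([249., 161.]), array([253., 159.]), array([257., 157.])]
selector_lever [([317.4, 177.0], 0.48)]
cast_mid [([331.6, 217.0], 0.59)]
bowl_mid [([406.0, 278.5], 0.64)]
jar_mid [([267.4, 186.8], 0.71)]
top [array([207., 214.]), array([204., 208.]), array([200., 202.])]
selector_lever [([297.8, 193.2], 0.46)]
cast_mid [([338.8, 192.2], 0.81)]
bowl_mid [([420.8, 165.9], 0.67)]
jar_mid [([420.8, 163.0], 0.5)]
```

View pics/both7.png

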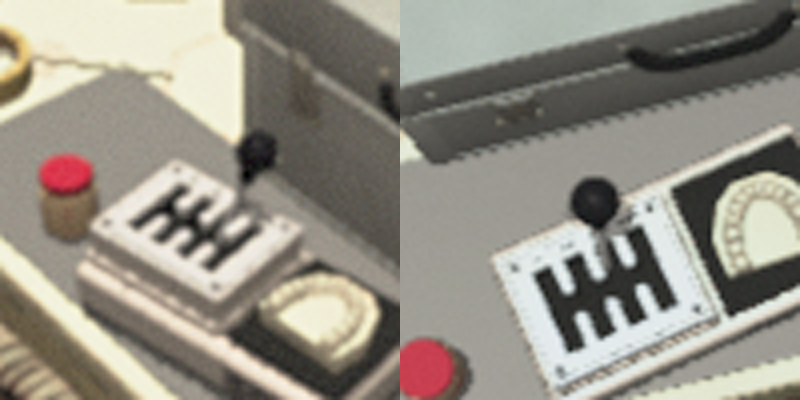

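Run:
```python
from h import *
from scipy.optimize import least_squares
for n,c in [("top",(595-400,203)),("side",(257,153))]:
    c=np.array(c)/4+[249.5,139.5]; print(n,least_squares(lambda q:proj(n,ballw(*q))-c,[.15,.3]).x)
print(ctrl.close_job())
```

```text
top [0.14989983 0.38822208]
side [0.14430135 0.42536138]
the job is handed in; nothing more can be done
None
```

The selector lever is in the third slot, pushed forward to the end stop, and the job is handed in at about 9.5 s of the 48 s allowed.

With the fingers shut, I pushed the ball sideways along the middle channel with the outside of a finger. I then pushed it forward from behind into the third slot and backed away. The lever was never gripped and never entered another slot.

- **Fully home:** the push-back rose from 2–3 N to about 10 N, and the finger then moved no further (20.4 to 20.7 mm).
- **Third slot:** the last top picture shows the stem in the third slot from the left. I measured a forward lean of 0.39 rad in the top camera and 0.43 rad in the side camera, against 0.38 nominal.
- **Sideways lean:** this measured about 0.15 rad in both cameras, against 0.18 nominal. That is about 3 mm at the ball. It fits the slot play and the calibration error, and the next slots are at −0.18 and +0.50.
- **Cast, bowl and jar:** they look to be where they were. Most network positions moved by 3 pixels or less between the first and last pictures. In the last top picture the network mistook the bowl for the jar, but the jar is in its original place in both pictures.

The arm was clear of everything when I handed in.

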